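Pack and wedge a board tight in its sawing jig

ROBOT

A 6-joint arm with a two-finger parallel gripper is mounted at the origin on the work surface. World frame = base frame: x ahead of the robot, y to its left, z up, the work surface at z = 0. Lengths are in m, angles in degrees, forces in N, time in s.
With the tool pointing down it reaches from about 0.375 to 0.975 m from the base axis. Payload 3.8 kg.
Tool frame: the origin (TCP) lies at the very end of the fingers, on their centre line; the grasp point (between the pads) lies 19 mm behind it (grip_point_offset is the distance from the TCP to the grasp point, in m); z points along the fingers, y is the line along which they close (so a half turn about z gives the same grasp; the last joint's range is limited). The gripper opens to 85 mm and grips with 20 to 120 N. Pads are 22 mm wide; open, the fingers measure 114 mm over their backs; the gripper's body (76 mm by 85 mm) begins 54 mm behind the grasp point. The pads swing forward as they close: fully open they stand 13 mm farther back than shut.
Start: joints at [-65.426, 15.12, 91.902, -0, 72.978, -2.114], TCP at [0.303, -0.603, 0.231] pointing down, gripper open.
Joint ranges: [-150.88, 150.88], [-54.13, 125.18], [17.81, 147.31], [-75.09, 255.09], [0, 152.58], [-146.25, 146.25]. Speed limits (degrees/s): [147.25, 147.25, 180, 180, 180, 180].

INTERFACE

Orientations are given as [roll, pitch, yaw] about the fixed x, y, z axes, in that order (R = Rz(yaw) Ry(pitch) Rx(roll)).
In Python, from bench import goto, servo_line, set_joints, open_gripper, clamp, dwell, solve_ik, get_image, MotionError, sign_off, boxes_of, masks_of, read_clock, read_joints, read_qvel, read_tau, read_eef_pos, read_eef_rot, read_ft_force, read_torque, read_opening, read_grasp_force, grip_point_offset gives the robot as it stands. Calls block until the motion is done:
- goto(position, orientation): joint-space move of the TCP to a pose.
- servo_line(position, velocity=0.15, frame=None, until_force=None): straight line of the TCP; frame=None keeps the orientation; velocity is the mean speed in m/s. With until_force (N) it stops when the force on the tool has changed by that much, and returns True; else False.
- set_joints(angles): joint-space move.
- open_gripper() and clamp(newtons=None): open the fingers fully, or close them until they stop; newtons is the grip in N (None keeps the last).
- dwell(seconds).
- solve_ik(position, orientation): joint angles nearest the present ones, or None.
- get_image(name): name is "scene" or "side" or "wrist"; returns a dict with "color" (400x640x3 uint8, blue, green, red), "fx", "fy", "cx", "cy" (pixels), "dist" ([k1, k2, p1, p2, k3] as OpenCV has them; the pictures are not rectified), "camera_from_world" (4x4, takes a point from world to camera coordinates); the wrist camera has in their place "T_tool_cam" (4x4, takes a point from camera to tool coordinates, whose origin is the TCP and whose axes are the flange's). Camera axes: x right, y up, looking along -z (the intrinsics and any distortion apply to the point x, -y, -z); pixel columns grow to the right and rows downward; lengths in m; the calibration is good to about 2 mm. A picture is of the moment at which its call begins: read the wrist's pose just before it. There is no depth.
A pose or a line that the arm cannot do raises MotionError and nothing moves.
- sign_off(): hands the job in; it is judged then, once.
Trained networks look in the newest picture that a camera, given by its name, has taken for a name from the list of things; names that differ only in an ending like _2 or _b are one class to them, and where a whole thing is asked for, a point or a joint stands for the part that bears it (a point fixed in the world has none). Each returns a list of dicts, best first, with "confidence" (0 to 1); they miss things now and then, are a little off and sometimes report something else, mostly with a low value. They report only what shows in the picture. A call takes as long as a camera call. They do not tell look-alikes from the thing itself.
- boxes_of(camera, thing): "pixel" ([column, row] in pixels, amid what is visible of it).
- masks_of(camera, thing): "region" (400x640 bool, what is visible of it) and "pixel" ([column, row] in pixels, amid what is visible of it).
Readings, each from a call of its own:
- read_clock(): time.
- read_joints(): joint angles.
- read_qvel(): joint speeds.
- read_tau(): joint torques, N m.
- read_eef_pos(): TCP position.
- read_eef_rot(): TCP orientation.
- read_ft_force(): force on the tool from outside, world axes, zero at the start.
- read_torque(): the same for the moment, N m.
- read_opening(): finger opening in m.
- read_grasp_force(): force on a finger pad.
Only numpy, scipy, OpenCV 4.12 (cv2) and the standard library are available. Lean on these libraries where they do the work, as an engineer would, in place of code of your own. Each camera call takes 0.05 s, during which the arm holds its last target. There are 200 camera calls.

TASK

On the bench is a plywood jig in which a dark board stands loosely between a rear rail and a sloped cleat. Take a packer off the spinning turntable and stand it in the gap between board and cleat; add the second packer if the wedge would still be loose with one; then set the wedge between the packers and the cleat, with its straight face to the packers and its slope to the cleat, and push it in, thin end first, until you feel the board hard against the rail and everything tight, with the wedge's nose past the middle of the packers. Finish still gripping the wedge by its post and pushing it firmly against packers and cleat alike: do not let go, and leave the other things on the bench where they are.

Things in the scene. Friction and masses are not known exactly. Their poses are not given: they have to be found in the camera images.
- jig: Wedge-clamp jig, fixed: plywood base 240 (x) x 250 (y) mm. Origin on the bench; the jig's floor is 12 mm above it. Jig x runs across the gap, from the cleat to the board and rear rail; jig y runs along the gap, whose wide mouth is on the +y side: the wedge is pushed towards -y. Packers stand in the gap with their centres at jig y = 0 (within 30 mm), the first against the board.
- packer_spot (a point): Point on the jig (jig x 18, y 0, z 36 mm) where the first packer's centre is when it stands on the jig's floor against the home board. Axes as the jig's. A low stop strip, 20 mm wide in x and 10 mm high, on the floor 34 to 42 mm from here towards jig -y, keeps that packer from being dragged along.
- board_face (a point): Point on the board's gap face, at jig y = 0, 40 mm above the bench; jig x 30 mm when the board is home. The dark board is 40 mm thick, 200 mm long, its top 72 mm above the bench. Axes as the jig's.
- board (a joint): How far the board stands off the rear rail, m: 0 = home against the rail, at most 0.006 (its face then 6 mm nearer the cleat). It slides along jig x only, against about 1.5 N of friction.
- cleat_face (a point): Point on the cleat's gap face, at jig y = 0, 17 mm above the jig's floor. Axes as the jig's. The cleat is a fixed bar 125 x 28 mm, 34 mm high, reaching from jig y = -12 to +106 mm; its place along jig x differs: 46 to 86 mm from the home board's face at jig y = 0. Its face slopes 1 in 3 like the wedge: each 10 mm towards jig +y the gap is 3.33 mm wider.
- turntable: Round black turntable, 270 mm across, top 20 mm above the bench, spinning freely at the least push. Origin at its centre on the bench. On it stand both packers, the wedge, and two bystanders: a steel collar 34 mm across and a dowel end 22 mm across, 30 mm high.
- packer_a_mid (a point): Centre of one of two equal light-wood packers: upright blocks 24 mm thick (own x), 56 mm long (own y), 48 mm high (z). In the gap the 24 mm lies across it, the 56 mm along it. Best gripped over the 56 mm length.
- packer_b_mid (a point): Centre of the other packer, same as the first.
- wedge_grip (a point): On the axis of the wedge's square post (26 x 26 mm), 70 mm above the wedge's underside; the post rises from 36 to 86 mm. The wedge is 130 mm long (own y), nose 107 mm from the axis towards own -y; straight face 20 mm from the axis on own +x; other face slopes 1 in 3: 8 mm thick at the nose, 51 mm at the thick end. In the gap its axes lie as the jig's. About 130 g.
- wedge_nose (a point): Nose end of the wedge's straight face, at its lower edge. Axes as the wedge's.
Mind the look-alikes: they are no part of the job. What is shaped like the part that bears packer_a_mid but blue is not meant. What is shaped like the part that bears packer_b_mid but yellow is not meant.

How it is judged (in metres and radians):
On the way:
1. a packer stands in the gap between board and cleat, before the wedge is there (((x of packer_a_mid in the frame of jig between -0.06 and 0.032 m and y of packer_a_mid in the frame of jig between -0.045 and 0.035 m and z of packer_a_mid in the frame of jig between 0.03 and 0.042 m and angle between packer_a_mid's own z axis and vertical below 0.15 rad and angle between the x axis of packer_a_mid and the x axis of jig, either way round below 0.3 rad) or (x of packer_b_mid in the frame of jig between -0.06 and 0.032 m and y of packer_b_mid in the frame of jig between -0.045 and 0.035 m and z of packer_b_mid in the frame of jig between 0.03 and 0.042 m and angle between packer_b_mid's own z axis and vertical below 0.15 rad and angle between the x axis of packer_b_mid and the x axis of jig, either way round below 0.3 rad)) and horizontal distance between wedge_grip and jig above 0.16 m), for 0.2 s.
At the end, for the whole second after the job is handed in: The still-gripped wedge (over 2 N) rests upright within 10 mm of the jig floor, nose past the packers' middle (jig y < 0); wedge on cleat, wedge on packer and packer on board each press over 1 N; a packer stands in the gap; the board is within 1.2 mm of its rail (((x of packer_a_mid in the frame of jig between -0.06 and 0.032 m and y of packer_a_mid in the frame of jig between -0.045 and 0.035 m and z of packer_a_mid in the frame of jig between 0.03 and 0.042 m and angle between packer_a_mid's own z axis and vertical below 0.15 rad and angle between the x axis of packer_a_mid and the x axis of jig, either way round below 0.3 rad) or (x of packer_b_mid in the frame of jig between -0.06 and 0.032 m and y of packer_b_mid in the frame of jig between -0.045 and 0.035 m and z of packer_b_mid in the frame of jig between 0.03 and 0.042 m and angle between packer_b_mid's own z axis and vertical below 0.15 rad and angle between the x axis of packer_b_mid and the x axis of jig, either way round below 0.3 rad)) and value of joint board below 0.0012 m and contact force between wedge and cleat above 1 N and (contact force between wedge and packer_a above 1 N or contact force between wedge and packer_b above 1 N) and (contact force between board and packer_a above 1 N or contact force between board and packer_b above 1 N) and contact force between the fingers and wedge above 2 N and y of wedge_nose in the frame of jig below 0 m and z of wedge_nose in the frame of jig between 0.006 and 0.022 m and angle between wedge_grip's own z axis and vertical below 0.12 rad and angle between the x axis of wedge_grip and the x axis of jig, either way round below 0.12 rad and linear speed of wedge below 0.01 m/s); the arm keeps its last pose, push and grip.
It fails at once if the hammer on the bench is knocked or moved by more than 40 mm (distance of hammer from where it was at the start of the episode above 0.04 m).
It fails at once if the screwdriver on the bench is knocked or moved by more than 40 mm (distance of driver from where it was at the start of the episode above 0.04 m).
It fails at once if the mug on the bench is knocked or moved by more than 40 mm (distance of mug from where it was at the start of the episode above 0.04 m).
It fails at once if the glue bottle on the bench is knocked or moved by more than 40 mm (distance of glue from where it was at the start of the episode above 0.04 m).
It fails at once if the tape measure on the bench is knocked or moved by more than 40 mm (distance of tape from where it was at the start of the episode above 0.04 m).
It also fails if it takes over 72 s, if anything falls off the work surface, if the arm or the gripper's body presses on something with over 40 N, if the wrist force passes 120 N, or if a joint passes its speed limit or range.

## Working session

There is one attempt and no reset: what is moved stays moved. The work goes in short steps, each a Python script; the robot and the scene stay as the last script left them, time stands still between calls to the robot, and variables do not carry over. Pictures are saved under pics/ and viewed, at most 10 in all, crops included, and the job is handed in when it is done.

```bash
mkdir -p pics; ls
python3 - <<'E'
from bench import *
import cv2,numpy as np
for n in ("scene","side"):
    im=get_image(n); cv2.imwrite(f"pics/{n}0.png",im["color"])
    print(n,im["fx"],im["fy"],im["cx"],im["cy"],im["dist"]);print(np.round(im["camera_from_world"],4).tolist())
    for t in ("jig","turntable","packer_a_mid","wedge_grip","board","cleat_face"):
        print(t,[(np.round(d["pixel"]).tolist(),round(d["confidence"],2)) for d in boxes_of(n,t)][:6])
print(read_clock(),read_eef_rot(),grip_point_offset)
E
```

```text
pics
scene 389.00165493643635 389.00165493643635 314.56208135584563 203.3706615406899 [0.01570871 0.         0.         0.         0.        ]
[[-0.397, 0.9178, -0.0091, 0.0891], [-0.7636, -0.3249, 0.558, 0.3594], [0.5091, 0.2285, 0.8298, -1.103], [0.0, 0.0, 0.0, 1.0]]
jig [([192.0, 223.0], 0.8)]
turntable [([388.0, 263.0], 0.73), ([418.0, 282.0], 0.43)]
packer_a_mid [([289.0, 346.0], 0.73), ([422.0, 281.0], 0.63)]
wedge_grip [([369.0, 228.0], 0.88)]
board [([174.0, 224.0], 0.64)]
cleat_face [([224.0, 205.0], 0.96)]
side 384.0605621270665 384.0605621270665 318.2916013064267 198.94426012094408 [-0.060933  0.        0.        0.        0.      ]
[[-0.7868, -0.6172, 0.0089, 0.4407], [0.3389, -0.42, 0.8419, -0.1793], [-0.5159, 0.6654, 0.5396, -0.7874], [0.0, 0.0, 0.0, 1.0]]
jig [([344.0, 173.0], 0.79), ([345.0, 178.0], 0.55)]
turntable [([266.0, 256.0], 0.75), ([329.0, 158.0], 0.44)]
packer_a_mid [([225.0, 192.0], 0.83), ([223.0, 249.0], 0.62)]
wedge_grip [([290.0, 233.0], 0.92)]
board [([333.0, 158.0], 0.78)]
cleat_face [([343.0, 181.0], 0.76), ([291.0, 234.0], 0.7)]
0.7 [ 1.79991483e+02 -1.08625505e-04  2.66896683e+01] 0.0187
```

View pics/scene0.png

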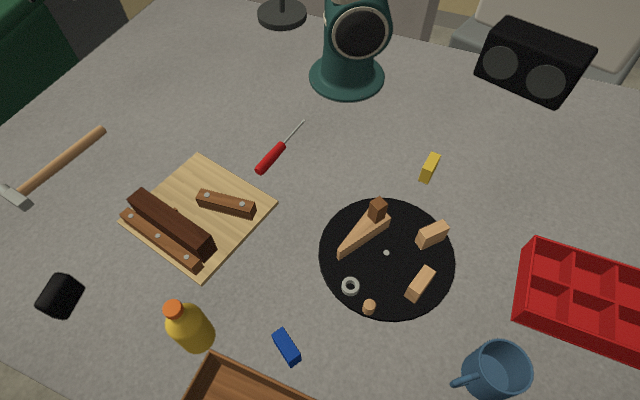

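View pics/side0.png

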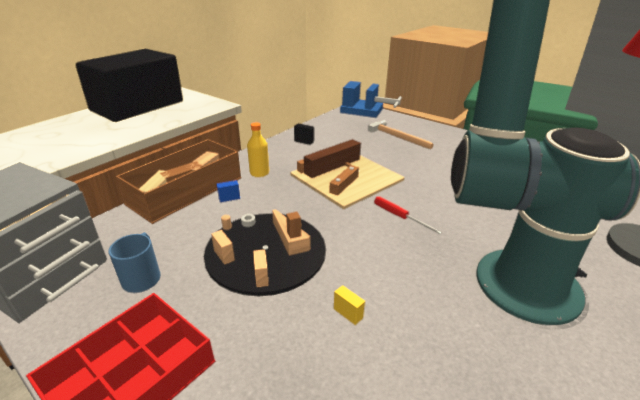

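Scene image: the arm is at the top. The jig is at about (198,220), with the board at (172,225) and the cleat at (226,204). The turntable is at (387,258). 
Packer candidates are light wood (432,234), light wood (420,283), blue decoy (287,346) and yellow decoy (429,167). I choose the two light-wood ones on the turntable. The wedge is at (365,230), with its post at (377,208).

```bash
cat > h.py <<'E'
from bench import *
import cv2,numpy as np
from scipy.optimize import minimize
from scipy.spatial.transform import Rotation as R
def view(n):
    if n=="wrist":
        p,r=read_eef_pos(),read_eef_rot(); im=get_image(n)
        T=np.eye(4);T[:3,:3]=R.from_euler("xyz",r,degrees=True).as_matrix();T[:3,3]=p
        im["camera_from_world"]=np.linalg.inv(T@im["T_tool_cam"])
    else: im=get_image(n)
    im["K"]=np.array([[im["fx"],0,im["cx"]],[0,im["fy"],im["cy"]],[0,0,1]]);im["d"]=np.array(im["dist"],float);im["name"]=n
    return im
def proj(im,P):
    M=np.diag([1,-1,-1,1.])@im["camera_from_world"]
    return cv2.projectPoints(np.array(P,float).reshape(-1,1,3),cv2.Rodrigues(M[:3,:3])[0],M[:3,3],im["K"],im["d"])[0].reshape(-1,2)
def ray(im,px,z):
    u=cv2.undistortPoints(np.array(px,float).reshape(-1,1,2),im["K"],im["d"]).reshape(-1,2)
    M=np.linalg.inv(im["camera_from_world"]);c=M[:3,3]
    d=np.c_[u[:,0],-u[:,1],-np.ones(len(u))]@M[:3,:3].T
    return c+d*((z-c[2])/d[:,2])[:,None]
def box(x0,x1,y0,y1,z0,z1): return np.array([[x,y,z] for x in(x0,x1) for y in(y0,y1) for z in(z0,z1)])/1000
PACK=[box(-12,12,-28,28,-24,24)]
WEDGE=[np.array([[x,y,z] for x,y in((20,-107),(12,-107),(-31.3,23),(20,23)) for z in(0,36)])/1000,box(-13,13,-13,13,36,86)]
CLEAT=[np.array([[x,y,z] for x,y in ((4,-12),(-35.3,106),(-61.9,97),(-22.5,-21)) for z in(12,46)])/1000]  # gap face at x=0,y=0
BOARD=[box(30,70,-100,100,14,72)]
def place(part,p,z): # p=x,y,yaw
    c,s=np.cos(p[2]),np.sin(p[2]); return part@np.array([[c,s,0],[-s,c,0],[0,0,1]])+[p[0],p[1],z]
S=4
def render(im,model,p,z):
    m=np.zeros((400*S,640*S),np.uint8)
    for part in model:
        q=(proj(im,place(part,p,z))+.5)*S-.5
        cv2.fillConvexPoly(m,cv2.convexHull(np.round(q).astype(np.int32)),1)
    return m
def fit(views,model,z,p0,st=(.01,.01,.15)):
    """views: list of (im,mask)"""
    big=[(im,cv2.resize(m.astype(np.uint8),None,fx=S,fy=S,interpolation=cv2.INTER_NEAREST)) for im,m in views]
    def cost(p):
        c=0
        for im,b in big:
            m=render(im,model,p,z); c+=1-(m&b).sum()/max(1,(m|b).sum())
        return c/len(big)
    best=None
    sim=np.array([p0]+[np.array(p0)+np.eye(3)[i]*st[i] for i in range(3)])
    r=minimize(cost,p0,method="Nelder-Mead",options=dict(initial_simplex=sim,xatol=1e-4,fatol=1e-4,maxiter=200))
    return r.x,1-r.fun
def masks(im,thing): return [(d["region"],np.array(d["pixel"]),d["confidence"]) for d in masks_of(im["name"],thing)]
E
python3 - <<'E'
from h import *
sc=view("scene")
C=ray(sc,[(198,153),(278,203),(203,285),(118,220)],.012);print("jig corners",np.round(C,3).tolist(),"ctr",C.mean(0))
print("sides",[np.linalg.norm(C[i]-C[i-1]).round(3) for i in range(4)])
print("tt",ray(sc,[(386.5,252)],.02))
d=C[3]-C[0]+C[2]-C[1];print("jig yaw(x axis)",np.degrees(np.arctan2(d[1],d[0])))
mp=masks(sc,"packer_a_mid")
for m,px,c in mp: print("mask",px,c,m.sum())
mw=masks(sc,"wedge_grip"); 
for m,px,c in mw: print("wmask",px,c,m.sum())
sd=view("side")
for t in("packer_a_mid","wedge_grip"):
  for m,px,c in masks(sd,t): print("side",t,px,c,m.sum())
for nm,z,px in (("P1",.044,(432,236)),("P2",.044,(421,285))):
    x=ray(sc,[px],z)[0]
    print(nm,x, "side px",proj(sd,[x]))
# wood-colour mask fallback, on turntable
hsv=cv2.cvtColor(sc["color"],cv2.COLOR_BGR2HSV)
for n,p in(("432",(435,232)),("420",(415,288)),("wedge",(352,245)),("base",(180,180)),("grey",(300,250)),("blk",(385,290)),("post",(378,208))): print(n,hsv[p[1],p[0]])
print("others",[(t,np.round(ray(sc,[p],.02)[0],3).tolist()) for t,p in(("driver",(280,148)),("glue",(190,325)),("mug",(498,370)),("hammer",(60,165)),("tape",(60,297)))])
E
```

```text
jig corners [[0.416, -0.221, 0.012], [0.47, 0.019, 0.012], [0.696, -0.028, 0.012], [0.642, -0.274, 0.012]] ctr [ 0.55590968 -0.12589387  0.012     ]
sides [np.float64(0.232), np.float64(0.246), np.float64(0.231), np.float64(0.251)]
tt [[0.49544176 0.27283853 0.02      ]]
jig yaw(x axis) -12.533333237084916
mask [419.9 281.1] 0.96 555
mask [289.9 346.7] 0.6 598
wmask [367.6 227.9] 0.88 1346
wmask [188.7 221.1] 0.57 10376
side packer_a_mid [223.1 250.8] 0.89 512
side packer_a_mid [225.6 194.3] 0.62 412
side wedge_grip [290.8 233.2] 0.83 1089
P1 [0.43998571 0.34453942 0.044     ] side px [[259.10748788 268.23437894]]
P2 [0.54762633 0.3508021  0.044     ] side px [[221.28618892 247.84236421]]
432 [ 17 105 190]
420 [ 17 103 191]
wedge [ 16 115  91]
base [ 20  98 170]
grey [ 20  22 138]
blk [36 41 31]
post [ 14 145 130]
others [('driver', [0.331, -0.044, 0.02]), ('glue', [0.771, -0.005, 0.02]), ('mug', [0.631, 0.508, 0.02]), ('hammer', [0.577, -0.488, 0.02]), ('tape', [0.821, -0.256, 0.02])]
```

Run:
```python
from h import *
goto([.50,-.13,.33],[180,0,-12.5]);print(read_clock())
w=view("wrist");cv2.imwrite("pics/wj.png",w["color"]);np.save("wj.npy",w,allow_pickle=True)
C=np.linalg.inv(w["camera_from_world"]);print("cam pos",C[:3,3],"fx",w["fx"],"T",np.round(w["T_tool_cam"],3).tolist())
for t in("jig","board","cleat_face"):
    for m,px,c in masks(w,t): print(t,px,c,m.sum()); cv2.imwrite(f"pics/m_{t}_{c:.2f}.png",m.astype(np.uint8)*255)
goto([.42,.27,.33],[180,0,-12.5]);print(read_clock())
w=view("wrist");cv2.imwrite("pics/wt.png",w["color"]);np.save("wt.npy",w,allow_pickle=True)
for t in("packer_a_mid","wedge_grip"):
    for m,px,c in masks(w,t): print(t,px,c,m.sum())
a,b=cv2.imread("pics/wj.png"),cv2.imread("pics/wt.png")
```

```text
2.8917
cam pos [ 0.5728162  -0.14622968  0.47156631] fx 278.13804265817464 T [[-0.0, 0.956, 0.294, 0.074], [1.0, 0.0, -0.0, -0.0], [-0.0, 0.294, -0.956, -0.142], [0.0, 0.0, 0.0, 1.0]]
jig [318.8 110.7] 0.7 22095
board [310.   80.7] 0.89 4969
board [315.8 111. ] 0.75 22476
cleat_face [280.2 152.9] 0.71 1545
4.6
packer_a_mid [244.9  92.4] 0.61 1040
wedge_grip [345.7 123.6] 0.59 2005
```

View pics/wj.png

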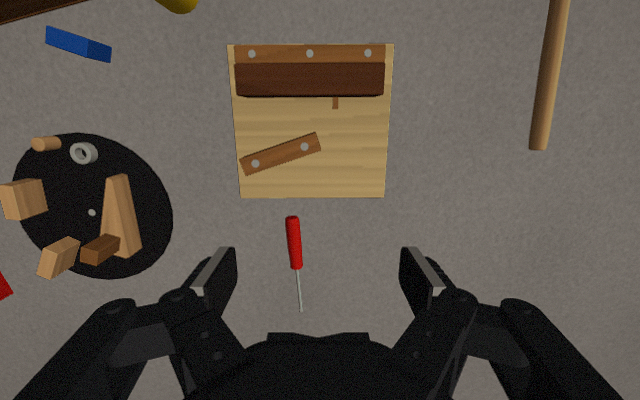

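View pics/wt.png

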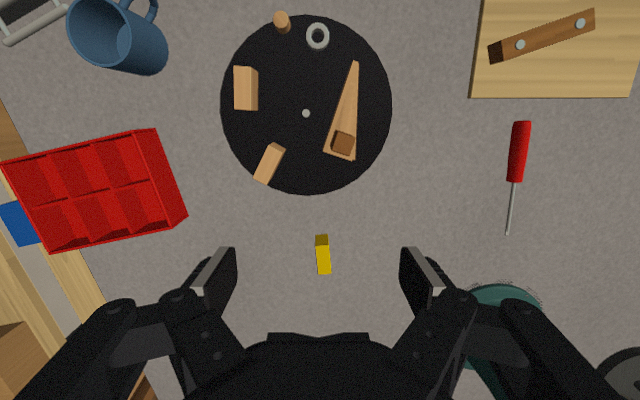

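Wrist views. In the jig view, the base spans (228–394, 44–198). The board is at (310,80), the cleat runs from (240,165) to (320,140), and the stop strip is at (335,102). In the table view, the packers are at (270,163) and (246,88), the wedge at (343,120) with its post at (343,143), the collar at (318,35) and the dowel at (282,21). The yellow decoy is at (322,255), off the table.

```bash
cat >> h.py <<'E'
def woodmask(im,seed):
    hsv=cv2.cvtColor(cv2.GaussianBlur(im["color"],(3,3),0),cv2.COLOR_BGR2HSV)
    m=((hsv[...,0]>8)&(hsv[...,0]<28)&(hsv[...,1]>65)&(hsv[...,2]>45)).astype(np.uint8)
    n,l=cv2.connectedComponents(m,connectivity=4); k=l[int(seed[1])-2:int(seed[1])+3,int(seed[0])-2:int(seed[0])+3].ravel();k=k[k>0]
    return l==np.bincount(k).argmax() if len(k) else l<0
E
python3 - <<'E'
from h import *
wj=np.load("wj.npy",allow_pickle=True).item();wt=np.load("wt.npy",allow_pickle=True).item()
m=woodmask(wj,(300,190)); 
import glob
jm=cv2.imread(glob.glob("pics/m_jig*")[0],0)>0; bm=cv2.imread("pics/m_board_0.89.png",0)>0; cm=cv2.imread(glob.glob("pics/m_cleat*")[0],0)>0
print("sizes",m.sum(),jm.sum())
mm=cv2.morphologyEx((m|bm|cm).astype(np.uint8),cv2.MORPH_CLOSE,np.ones((9,9)))>0
for q in (mm,jm|bm):
    J,s=fit([(wj,q)],[box(-120,120,-125,125,0,12)],0,[.556,-.126,np.radians(-12.5)]);print("jig",J,np.degrees(J[2]),s,q.sum())
    cx=ray(wj,[(228,44),(394,44),(385,198),(240,198)],.012);print("corner ctr",cx.mean(0)[:2],np.degrees(np.arctan2(*(cx[0]+cx[1]-cx[2]-cx[3])[[1,0]])))
    # board
    def toj(p):
        c,s_=np.cos(J[2]),np.sin(J[2]);d=np.array(p)[...,:2]-J[:2];return np.c_[d@[c,s_],d@[-s_,c]]*1000
    print("board lower front edge (top z72)",toj(ray(wj,[(236,95.5),(384,95.5)],.072)),"floor?",toj(ray(wj,[(236,97),(384,97)],.014)))
    print("cleat top front edge ends",toj(ray(wj,[(239,160),(317,132.5)],.046)))
    print("strip",toj(ray(wj,[(332,97),(338,97),(332,109),(338,109)],.022)))
B,s=fit([(wj,bm)],BOARD,0,J);print("board",toj(B[None]),np.degrees(B[2]-J[2]),s)
C,s=fit([(wj,cm)],CLEAT,0,J+np.array([-.04,0.01,0]));print("cleat",toj(C[None]),np.degrees(C[2]-J[2]),s)
np.save("J.npy",J)
print("TT",ray(wt,[(306,113)],.02))
for nm,px,mod,z in(("P1",(270,163),PACK,.044),("P2",(246,88),PACK,.044),("W",(338,128),WEDGE,.02)):
    q=woodmask(wt,px);x=ray(wt,[px],z)[0]
    res=[fit([(wt,q)],mod,z,[x[0],x[1],a]) for a in np.arange(-np.pi/2,np.pi*1.5,np.pi/4 if nm=="W" else np.pi/2)]
    r=max(res,key=lambda r:r[1]);print(nm,q.sum(),r[0],np.degrees(r[0][2]),r[1])
E
```

```text
sizes 23745 22095
jig [ 0.55396014 -0.13150171 -0.21073469] -12.074208371508337 0.991146114711327 24207
corner ctr [ 0.55295907 -0.13253756] -12.306232291699
board lower front edge (top z72) [[  44.24753643   99.42083529]
 [  42.64313887 -100.5526978 ]] floor? [[  45.3614102   115.57461242]
 [  43.52096503 -113.76493108]]
cleat top front edge ends [[-47.47445671 110.68732049]
 [ -7.22169149  -9.53558644]]
strip [[ 43.73060549 -32.77244313]
 [ 43.65977938 -41.90621853]
 [ 26.31210896 -32.89507666]
 [ 26.240018   -42.13817547]]
jig [ 0.55325391 -0.1305662  -0.21332936] -12.222871829170531 0.9075437785651929 22095
corner ctr [ 0.55295907 -0.13253756] -12.306232291699
board lower front edge (top z72) [[  44.87770016   98.77051908]
 [  43.79217211 -101.20650374]] floor? [[  45.94965656  114.92713197]
 [  44.70427661 -114.41641488]]
cleat top front edge ends [[-46.87321697 109.79897862]
 [ -6.30864922 -10.31908123]]
strip [[ 44.70376809 -33.42365562]
 [ 44.65664129 -42.55758404]
 [ 27.28564838 -33.59148387]
 [ 27.23754039 -42.83473863]]
board [[14.82313188  0.13651577]] -0.21635671738375517 0.9535628598848368
cleat [[-9.8025044   5.11132292]] -0.2506623251294101 0.9401092395248463
TT [[0.49645564 0.27109354 0.02      ]]
P1 818 [ 0.43769712  0.34218526 -2.26001   ] -129.48903485587874 0.9342811767375029
P2 1173 [0.54713223 0.34684057 1.26290009] 72.35884534534591 0.9476542946908781
W 2252 [0.4484826  0.22858579 1.03038142] 59.036506446248076 0.9266311879815954
```

Run:
```python
from h import *
P=np.array([.4377,.3422,np.radians(50.5)])
goto([P[0],P[1],.20],[180,0,50.5]);print(read_clock(),read_joints())
w=view("wrist");px=proj(w,[[P[0],P[1],.06]])[0];q=woodmask(w,px)
res=[fit([(w,q)],PACK,.044,P)];r=res[0];print(px,q.sum(),r,np.degrees(r[0][2]))
im=w["color"].copy()
for a in PACK: 
    cv2.polylines(im,[cv2.convexHull(proj(w,place(a,r[0],.044)).astype(np.float32)).astype(np.int32)],True,(0,0,255))
cv2.imwrite("pics/p1.png",im);np.save("P1.npy",r[0])
```

```text
5.7 [ 3.54093811e+01  3.49414415e+00  1.08642002e+02 -1.14878265e-02
  6.78305939e+01  7.50238614e+01]
[317.65086458 187.4719632 ] 1810 (array([0.4370815 , 0.34240477, 0.85128449]), np.float64(0.9563944476974477)) 48.775008444197695
```

View pics/p1.png

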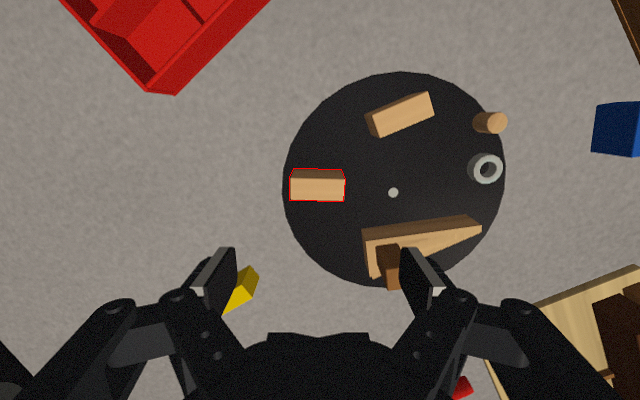

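The fitted outline sits on the light-wood packer at (317,186), which is neither blue nor yellow, so the choice is confirmed. Next I pick it.

Run:
```python
from h import *
P=np.load("P1.npy");J=np.load("J.npy")
wt=np.load("wt.npy",allow_pickle=True).item();print("yellow",ray(wt,[(322,255)],.02))
servo_line([P[0],P[1],.20],frame=[180,0,np.degrees(P[2])])
print(servo_line([P[0],P[1],.036],velocity=.12,until_force=6))
clamp(40);print(read_opening(),read_grasp_force(),read_eef_pos())
servo_line([P[0],P[1],.15],velocity=.15);print(read_opening(),read_grasp_force(),read_ft_force(),read_clock())
c,s=np.cos(J[2]),np.sin(J[2]);j=lambda x,y:J[:2]+np.array([c*x-s*y,s*x+c*y])
t=j(29,0);print(t)
goto([*t,.15],[180,0,np.degrees(J[2])]);print(read_clock(),read_joints(),read_opening())
w=view("wrist");cv2.imwrite("pics/pl.png",w["color"]);np.save("pl.npy",w,allow_pickle=True)
```

```text
yellow [[0.25031835 0.29926516 0.02      ]]
False
0.05549428246969945 43.09246301651001 [0.43770612 0.34286797 0.03683856]
0.0555502965095348 42.650331258773804 [-0.42713286 -0.14613236  0.63584933] 8.8083
[28.89586619 -6.27029983]Traceback (most recent call last):
  File "<stdin>", line 10, in <module>
bench.MotionError: the arm cannot take that pose within its joint ranges
```

Packer is held; the target was in mm instead of m. Fixing that.

```bash
cat >> h.py <<'E'
J=np.load("J.npy")
def j(x,y):  # base-centre frame mm -> world (jig origin = base-centre frame x 18)
    c,s=np.cos(J[2]),np.sin(J[2]);return J[:2]+np.array([c*x-s*y,s*x+c*y])/1000
def toj(p):
    c,s=np.cos(J[2]),np.sin(J[2]);d=np.atleast_2d(p)[:,:2]-J[:2];return np.c_[d@[c,s],d@[-s,c]]*1000
E
python3 - <<'E'
from h import *
goto([*j(29,0),.15],[180,0,np.degrees(J[2])]);print(read_clock(),read_joints(),read_opening())
w=view("wrist");cv2.imwrite("pics/pl.png",w["color"]);np.save("pl.npy",w,allow_pickle=True)
E
```

```text
10.625 [-1.55317023e+01  1.04309887e+01  1.06505618e+02  2.48003215e-02
  6.30780089e+01  8.66044628e+01] 0.05560785784521102
```

View pics/pl.png

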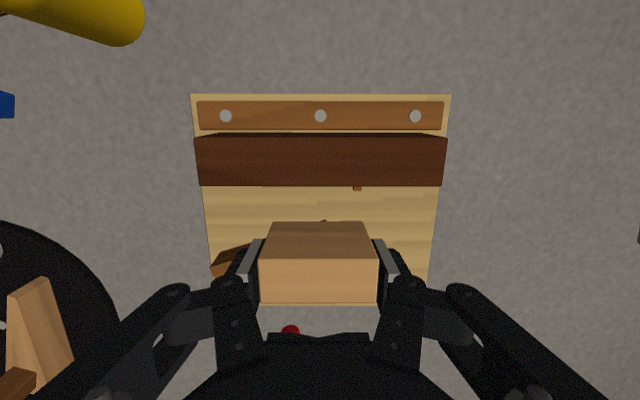

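The packer is level in the grip at (317,265). The board front edge is at row ~186, with a strip sliver at (357,188). The rail is at row ~115. I check the board and jig numbers, then place the packer.

Run:
```python
from h import *
w=np.load("pl.npy",allow_pickle=True).item()
print("base top corners",toj(ray(w,[(191,94),(450,94)],.012)))
print("board front bottom/top",toj(ray(w,[(200,185.5),(441,185.5)],.072)),"back top",toj(ray(w,[(195,138),(447,138)],.072)))
print("strip end",toj(ray(w,[(352,190),(362,190)],.022)))
yaw=np.degrees(J[2])
print(servo_line([*j(29,0),.040],velocity=.12,until_force=8),read_ft_force())
print(servo_line([*j(29,0),.0265],velocity=.03,until_force=3),read_eef_pos(),read_ft_force())
print(servo_line([*j(36,0),read_eef_pos()[2]],velocity=.04,until_force=1.3),toj(read_eef_pos()),read_ft_force())
open_gripper();p=read_eef_pos();print(read_ft_force(),read_clock())
servo_line([p[0],p[1],.2],velocity=.2)
goto([*j(-40,0),.33],[180,0,yaw]);w=view("wrist");cv2.imwrite("pics/pl2.png",w["color"]);np.save("pl2.npy",w,allow_pickle=True);print(read_clock())
```

```text
base top corners [[ 119.89135527  121.2163869 ]
 [ 120.20626139 -123.52188404]]
board front bottom/top [[ 46.24681359  97.42726244]
 [ 46.49647137 -99.18388256]] back top [[ 84.28208073  96.64502254]
 [ 84.53277048 -98.85463015]]
strip end [[ 28.75800484 -33.11740079]
 [ 28.77110916 -43.17613795]]
False [ 0.33108117  0.01018737 -0.24831545]
True [ 0.5822067  -0.13680054  0.02880158] [ 1.07675091 -0.22438317  3.51552959]
True [[3.30652176e+01 1.68690300e-02]] [ 2.25397386 -0.77670995  1.7538184 ]
[-0.31263467  0.36686561 -0.44809944] 12.775
14.475
```

View pics/pl2.png

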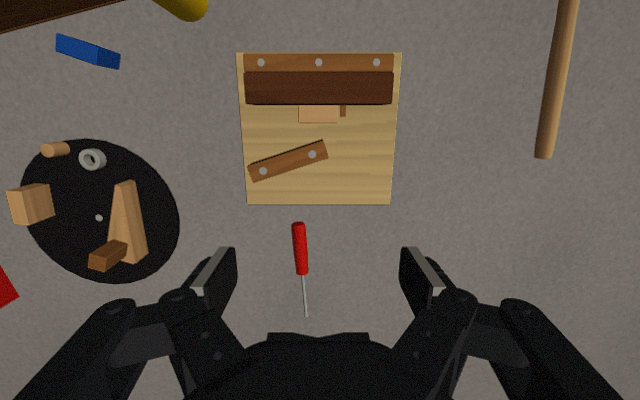

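The packer stands against the board at (319,113), and the cleat is at (287,160). The gap between packer and cleat is about 31–34 mm, and the wedge is up to 51 mm thick. One packer is therefore enough, with the nose ending near y −75 mm. Next is the wedge.

Run:
```python
from h import *
W=np.array([.4485,.2286,np.radians(59)])
goto([.40,.23,.30],[180,0,20]);
w=view("wrist");px=proj(w,[place(np.array([[0,-.04,.036]]),W,.02)[0]])[0];q=woodmask(w,px)
r=max([fit([(w,q)],WEDGE,.02,[W[0],W[1],W[2]+d],(.01,.01,.1)) for d in(-.3,0,.3)],key=lambda r:r[1]);print(read_clock(),px,q.sum(),r,np.degrees(r[0][2]))
im=w["color"].copy()
for a in WEDGE: cv2.polylines(im,[cv2.convexHull(proj(w,place(a,r[0],.02)).astype(np.float32)).astype(np.int32)],True,(0,0,255))
cv2.imwrite("pics/w1.png",cv2.resize(im[20:260,180:480],None,fx=2,fy=2));np.save("W.npy",r[0])
```

```text
15.9167 [354.19707907 116.11100694] 2560 (array([0.4478014 , 0.22967663, 1.01543365]), np.float64(0.9243976197444151)) 58.18006231346164
```

View pics/w1.png

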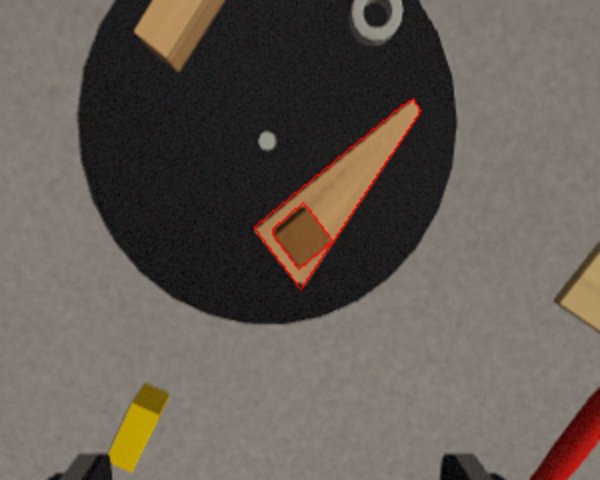

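The outline matches the wedge well, with the straight face towards the table centre and the nose at upper right. Next I grip the post along the wedge's own y and carry it to the mouth of the gap.

Run:
```python
from h import *
W=np.load("W.npy");y=np.degrees(W[2]);yj=np.degrees(J[2])
goto([W[0],W[1],.16],[180,0,y])
print(servo_line([W[0],W[1],.064],velocity=.1,until_force=6))
clamp(100);print(read_opening(),read_grasp_force(),read_eef_pos(),read_eef_rot())
p=read_eef_pos();np.save("gz.npy",p[2])
servo_line([p[0],p[1],.16],velocity=.15);print(read_opening(),read_ft_force(),read_clock())
goto([*j(-5,142),.16],[180,0,yj]);print(read_clock())
# wedge pose check in hand, from scene + wrist
sc=view("scene");ms=masks(sc,"wedge_grip");z=.16-p[2]+.02
for m,px,c in ms: print(px,c,m.sum(),proj(sc,[[*j(-5,142),z+.05]]))
if ms: r=fit([(sc,ms[0][0])],WEDGE,z,[*j(-5,142),J[2]],(.005,.005,.05));print(toj(r[0]),np.degrees(r[0][2])-yj,r[1])
cv2.imwrite("pics/carry.png",sc["color"][100:400,100:540])
```

```text
False
0.02525409069332728 98.03871273994446 [0.44820619 0.22988497 0.06445057] [ 1.79973433e+02 -4.57474941e-02  5.81800653e+01]
0.025114105753564972 [-0.00726284 -0.92543888 -1.98503354] 19.1167
20.1167
[227.7 206.1] 0.98 1454 [[236.87529643 199.27160012]]
[[ -4.21758778 142.8808858 ]] -1.1044427239287344 0.7552547667078805
```

View pics/carry.png

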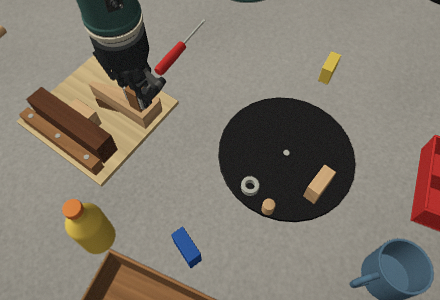

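The wedge is upright in hand over the mouth, nose towards the gap, with the packer still against the board. Now I lower it and drive it in, logging forces.

Run:
```python
from h import *
gz=float(np.load("gz.npy"));yj=np.degrees(J[2]);R0=R.from_euler("z",-yj,degrees=True)
F=lambda:np.round(R0.apply(read_ft_force()),1)   # jig axes
z=gz-.020+.0132
print("down",servo_line([*j(-5,142),z],velocity=.08,until_force=6),F(),read_eef_pos()[2]-z)
print("base F",F())
def go(x,y,v,f=None):
    r=servo_line([*j(x,y),z],velocity=v,until_force=f);print((x,y),r,np.round(toj(read_eef_pos()),1),F(),round(read_clock(),1));return r
go(-5,90,.1,6)
if not go(-5,55,.05,5):
    go(12,55,.02,10)      # push packer+board home
    x,y=toj(read_eef_pos())[0]
    go(x-.5,y-50,.02,10)
```

```text
down False [-0.2  0.3 -0.3] 0.0007270115620551659
base F [-0.2  0.3 -0.3]
(-5, 90) False [[-4.9 89.8]] [-0.7 -1.2 -1. ] 22.3
(-5, 55) True [[-3.4 58.9]] [ 2.1  0.3 -0.5] 22.9
```

Cleat touched at Y≈59, which is consistent with the estimated gap. Next I push sideways to bring the board home, then drive in.

```bash
cat > push.py <<'E'
from h import *
gz=float(np.load("gz.npy"));yj=np.degrees(J[2]);R0=R.from_euler("z",-yj,degrees=True)
F=lambda:np.round(R0.apply(read_ft_force()),1)   # jig axes
z=gz-.020+.0132
def go(x,y,v,f=None):
    r=servo_line([*j(x,y),z],velocity=v,until_force=f);print(np.round((x,y),1),r,np.round(toj(read_eef_pos()),1),F(),round(read_opening(),4),round(read_clock(),1));return r
E
python3 - <<'E'
from push import *
x,y=toj(read_eef_pos())[0]
go(12,y,.02,10)
x,y=toj(read_eef_pos())[0]
go(x,y-50,.02,10)
E
```

```text
[12.  58.9] True [[ 4.4 59.7]] [-0.8  1.2  5.8] 0.0249 23.5
[4.4 9.7] True [[ 4.6 35. ]] [-0.6  0.7  2.8] 0.0247 24.9
```

Run:
```python
from push import *
x,y=toj(read_eef_pos())[0]
cx,cy=x,y
for i in range(12):
    cy-=1.5; cx+=.25; go(cx,cy,.02)
    f=F()
    if abs(f[1])>22 or abs(f[0])>25: break
dwell(.5);print(F(),read_eef_rot(),read_eef_pos()[2]-z)
np.save("c.npy",[cx,cy])
```

```text
[ 4.8 33.5] False [[ 4.6 34.8]] [0.6 8.3 1. ] 0.0248 25.2
[ 5.1 32. ] False [[ 4.6 34.8]] [-1.2 13.7  2.3] 0.025 25.4
[ 5.3 30.5] False [[ 4.6 34.7]] [-1.6 18.9  4.5] 0.0246 25.7
[ 5.6 29. ] False [[ 4.6 34.6]] [-2.2 23.7  5. ] 0.0252 25.9
[-2.4 23.6  5.6] [-179.1906915     0.32140973  -12.48987879] -0.00015041858364799043
```

Run:
```python
from push import *
s=view("scene");d=view("side");
a=cv2.resize(s["color"][140:300,100:300],None,fx=2,fy=2);b=cv2.resize(d["color"][120:220,270:420],(400,267));b=cv2.copyMakeBorder(b,0,53,0,0,0)
cv2.imwrite("pics/fin.png",np.hstack([a,b]));print(F(),read_grasp_force(),read_clock())
```

```text
[-1.6 23.4  4.9] 99.85751867294312 26.5167
```

View pics/fin.png

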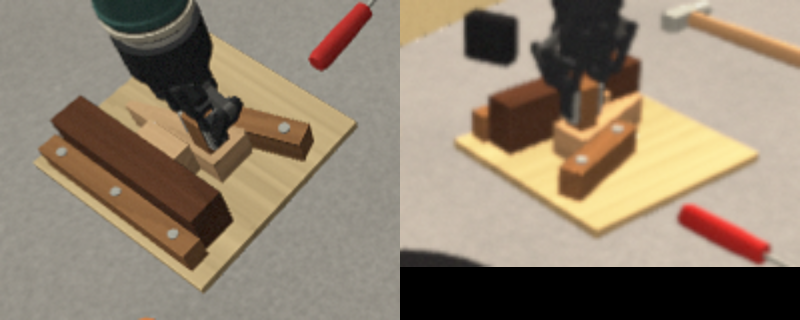

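The final view shows the wedge against the cleat at (235,130) in the left crop, with the packer between board and wedge at (170,145). The board is tight on the rail. I add a bit more push towards the packer and hand in.

Run:
```python
from push import *
cx,cy=np.load("c.npy")
go(cx+1,cy,.02); go(cx+2,cy-.5,.02); dwell(1)
print(F(),np.round(toj(read_eef_pos()),2),read_grasp_force(),read_eef_rot())
```

```text
[ 6.6 29. ] False [[ 4.6 34.6]] [-5.8 23.   8.3] 0.0251 26.8
[ 7.6 28.5] False [[ 4.6 34.6]] [-8.  25.  11.3] 0.0248 27.0
[-8.2 25.5 10.3] [[ 4.63 34.58]] 100.57181596755981 [-179.15607194    0.55299592  -12.48009795]
```

Stiff in both directions, with no movement at 8 N towards the board and 25 N along the gap.

```bash
python3 -c "
from bench import *
print(sign_off())"
```

```text
the job is handed in; nothing more can be done
None
```

I handed the job in at about 28 s of the 72 s limit, with one packer in the gap, the wedge driven tight and still gripped under push (about 25 N along the gap, 8 N towards the packer); no verdict was returned.

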